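# Stack a flange kit on the counter scale

## Robot

A 7-joint arm with a two-finger parallel gripper is mounted at the origin on the work surface. World frame = base frame: x ahead of the robot, y to its left, z up, the work surface at z = 0. Lengths are in mm, angles in rad, forces in N, time in s.
With the tool pointing down it reaches from about 400 to 875 mm from the base axis. Payload 4.4 kg.
Tool frame: the origin (TCP) lies between the finger pads; the fingertips stand 14 mm ahead of it and the grasp point (between the pads) lies 5 mm behind it; z points along the fingers, y is the line along which they close (so a half turn about z gives the same grasp; the last joint's range is limited). The gripper opens to 85 mm and grips with 20 to 120 N. Pads are 22 mm wide; open, the fingers measure 114 mm over their backs; the gripper's body (76 mm by 85 mm) begins 54 mm behind the grasp point. The pads swing forward as they close: fully open they stand 13 mm farther back than shut.
Start: joints at [1.124, 0.628, 0.038, 1.517, -0.027, 0.996, -0.02], TCP at [241.609, -603.442, 245.313] pointing down, gripper open.
Joint ranges: [-3.06, 3.06], [-0.37, 2.12], [-1.25, 1.32], [0.18, 2.47], [-1.1, 4.24], [0.23, 1.98], [-2.94, 2.94]. Speed limits (rad/s): [2.57, 2.57, 3.14, 3.14, 3.14, 3.14, 3.14].

## Interface

Orientations are given as a rotation vector (axis times angle).
In Python, from cell import * gives the robot as it stands. The module is installed in compiled form; this text tells all that it offers.
- The arm moves only by the shell command python3 -m creep 'ROWS' [OPENING] [FORCE]. ROWS is JSON, a list of rows, each a list of 2 entries, a list of its own where there are three numbers: the shift along the tool's x, y, z scaled (see below), then the turn, a rotation vector about the tool's x, y, z scaled (see below). A call has exactly 8 rows; each row is the pose to reach, as a shift and turn from the pose commanded when the call began, along the tool's axes at that moment; what a row does not reach only later rows make up. The controller multiplies each number of a shift by 150 mm and each number of a turn by 45 degrees. A row lasts 1/10 s, in which the tool goes at most 50 mm and 8.59 degrees, less where a joint would pass 70% of its speed; a pose out of reach is approached as far as the arm can. A call with a number of a shift or a turn outside -1 to 1 is refused whole. A call with a gripper value outside its range is refused whole. OPENING is the finger opening in mm, from 0 to 85.4, set as the call begins (- or left out, the last holds). The fingers move at their own pace and stop on an object; FORCE is the grip in N (left out, the last holds). Time passes only in rows, so rows that repeat a pose let the fingers close, or fill a call up. It gives the time, the measured TCP pose, the force, the opening and the grip force at its end, in the units of the state.
- read_state(): the state, without advancing time (a new reading comes with each control period).
- get_image(name): name is "scene" or "top" or "wrist"; returns a dict with "frame" (480x640x3 uint8, red, green, blue), "z_map" (480x640 float32, mm along the optical axis (not along the pixel's ray), 0 where there is no reading), "camera_matrix" (3x3 intrinsics, pixels), "rvec" (rotation vector, rad) and "tvec" (3), from world to camera coordinates, as OpenCV has them. Camera axes: x right, y down, z forward; pixel columns grow to the right and rows downward; lengths in mm; the calibration is good to about 2 mm. A picture is of the moment at which its call begins.
- job_done(): hands the job in; it is judged then, once.
The state is a dict: "clock": time; "qpos": joint angles; "qd": joint speeds; "effort": joint torques, N m; "tcp_pos": TCP position; "tool_rot": TCP orientation; "force": force on the tool from outside, world axes, zero at the start; "moment": the same for the moment, N m; "opening": opening from 0.0 (shut) to 1.0 (fully open); "gripper_force": force on a finger pad.
Only numpy, scipy, OpenCV 4.12 (cv2) and the standard library are available. Lean on these libraries where they do the work, as an engineer would, in place of code of your own. Each camera call takes 0.05 s, during which the arm holds its last target. There are 200 camera calls.

## Task

Make up the pipe-flange kit for weighing, as one upright stack in the middle of the scale's round pan: first the flange, neck up; then the wide thin-walled ring over its neck, flat down on its disc; then the coupling centred on top of the neck; then the narrow ring centred on top of the coupling; and last the hex-head plug, shank down through the narrow ring into the coupling until its head rests on the ring. Leave the tin, the brass elbow and the wrench where they are.

Things in the scene. Friction and masses are not known exactly. Their poses are not given: they have to be found in the camera images.
- scale: Low white counter scale, fixed: body 200 x 150 mm, 34 mm high, with a round aluminium pan 140 mm across. Origin at bench height under the pan's centre, z up; the body reaches 80 mm to -x, 120 mm to +x (display side), 75 mm to each side in y. It stands left or right of the robot; on the other side stands a fixed open blue tray of nuts (150 x 150 mm, 40 mm high).
- pan (a point): Centre of the top of the scale's round pan, 45 mm above the bench: the kit is stacked here. Axes as the scale's.
- flange: Dark steel pipe flange, 550 g: a disc 90 mm across and 12 mm thick with small dark bolt marks, and on it a hollow round neck 42 mm across (28 mm inside) that ends 40 mm above the underside. It stands neck up; grip it by the neck. Origin: centre of its underside, z up along the neck.
- wide_ring: Steel ring with a thin wall, 66 mm across outside, 56 mm inside, 16 mm high, 130 g, lying flat. Origin: centre of its underside, z up along its axis.
- coupling: Steel coupling, a thick-walled tube standing upright: 60 mm across outside, 32 mm inside (bore all through), 36 mm high, 250 g. It is too wide for the wide ring to pass over. Origin: centre of its underside, z up along its axis.
- narrow_ring: Steel ring with a thick wall, 50 mm across outside, 32 mm inside, 14 mm high, 110 g, lying flat. Origin: centre of its underside, z up along its axis.
- plug: Steel hex-head plug, 200 g, standing on its shank: shank 20 mm across, 28 mm long, under a hexagonal head 36 mm across flats (41.6 mm across corners), 16 mm high; 44 mm in all. Origin: centre of the shank's lower end, z up; one pair of flats faces +x and -x of its own frame. Seated in the kit its origin is 22 mm above the coupling's underside.
- tin: Closed round tin with a paper label, 60 mm across, 55 mm high, standing among the parts: a bystander, not to be moved. Origin: centre of its underside.
- elbow: Brass pipe elbow lying on the bench beyond the parts, about 75 x 60 mm, 32 mm high: a bystander. Origin near its middle, at bench height.
- wrench: Open-ended steel wrench lying flat, 170 mm long: a bystander. Origin at its middle; x along its length.
There are look-alikes about, which are no part of the job. Leave any blue or purple look-alike of the wide_ring alone. Leave any red look-alike of the coupling alone.

How it is judged:
By the outcome, as a careful person would: the job done as asked, in the order asked, and still so for the second after the job is handed in, with the robot touching nothing.
It also fails if it takes over 115 s, if anything falls off the work surface, if the arm or the gripper's body presses on something with over 40 N, if the wrist force passes 120 N, or if a joint passes its speed limit or range.

## Working session

There is one attempt and no reset: what is moved stays moved. The work goes in short steps, Python scripts to look and compute and a shell command to move; the robot and the scene stay as the last step left them, time stands still between calls to the robot, and variables do not carry over. Pictures are saved under pics/ and viewed, at most 15 in all, crops included, and the job is handed in when it is done.

```bash
mkdir -p pics; python3 - <<'E'
from cell import *
import cv2,numpy as np
s=read_state();print({k:np.round(v,3).tolist() for k,v in s.items()})
for n in("top","scene"):
    d=get_image(n);np.savez(f"pics/{n}0.npz",**d);cv2.imwrite(f"pics/{n}0.png",d["frame"][:,:,::-1])
    R=cv2.Rodrigues(np.array(d["rvec"]))[0];print(n,d["camera_matrix"],(-R.T@np.array(d["tvec"])).round(),R.round(2).tolist())
E
```

```text
{'clock': 0.0, 'qpos': [1.124, 0.629, 0.038, 1.518, -0.027, 0.996, -0.02], 'qd': [-0.001, -0.001, -0.001, 0.002, -0.001, 0.0, -0.0], 'effort': [0.001, -56.341, 1.227, -19.345, 0.011, 0.01, -0.0], 'tcp_pos': [241.361, -602.886, 244.386], 'tool_rot': [-3.083, -0.594, 0.001], 'force': [0.343, 0.031, 1.104], 'moment': [-0.001, -0.024, -0.011], 'gripper_force': 0.0, 'opening': 0.998}
top [[433.91616575   0.         320.02005855]
 [  0.         433.91616575 244.63898358]
 [  0.           0.           1.        ]] [ 470.   11. 1090.] [[0.02, -1.0, -0.0], [-1.0, -0.02, -0.07], [0.07, 0.0, -1.0]]
scene [[514.80327643   0.         317.91869457]
 [  0.         514.80327643 240.31013573]
 [  0.           0.           1.        ]] [1290. -477.  760.] [[0.55, 0.84, -0.02], [0.51, -0.36, -0.78], [-0.66, 0.42, -0.63]]
```

View pics/top0.png

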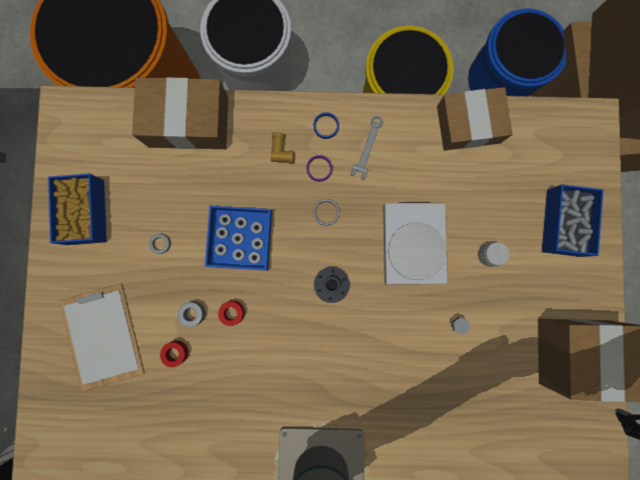

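View pics/scene0.png

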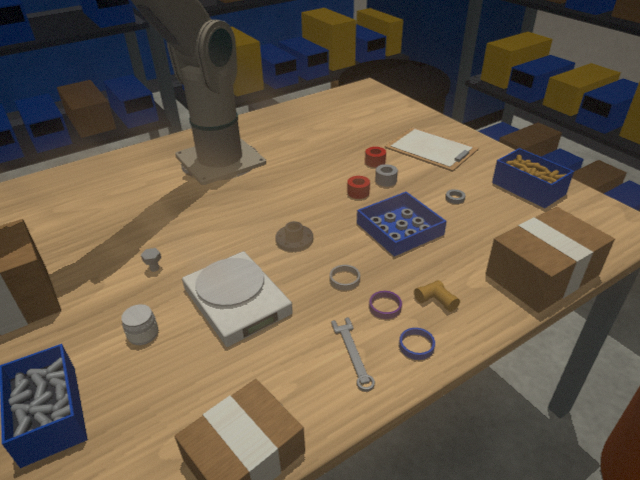

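The top view shows:
- flange (332,285)
- rings that could be the wide ring: steel (327,212), purple (320,168) and blue (326,125). The steel one is meant, because the coloured ones are look-alikes.
- tubes that could be the coupling: grey (190,314), red (231,313) and red (174,354). The grey one is meant.
- narrow ring (160,243)
- plug (460,325)
- tin (493,254)
- pan (417,250)

The scene view agrees, with the steel ring at (345,277) and the grey coupling at (386,175). Next I'll measure from both views and make one crop to confirm.

```bash
cat > h.py <<'E'
import cv2,numpy as np
def cam(d): return cv2.Rodrigues(np.array(d["rvec"],float))[0],np.array(d["tvec"],float).ravel(),np.array(d["camera_matrix"])
def cloud(d):
    R,t,K=cam(d);z=d["z_map"].astype(float);v,u=np.mgrid[:480,:640]
    P=np.stack([(u-K[0,2])/K[0,0]*z,(v-K[1,2])/K[1,1]*z,z],-1)
    W=(P-t)@R;W[z==0]=np.nan;return W
def ray(d,uv,z):
    R,t,K=cam(d);c=-R.T@t
    r=R.T@np.linalg.solve(K,[uv[0],uv[1],1]);return c+r*(z-c[2])/r[2]
def proj(d,p):
    R,t,K=cam(d);q=K@(R@np.array(p,float)+t);return q[:2]/q[2]
def fitcirc(p):
    A=np.c_[p,np.ones(len(p))];s=np.linalg.lstsq(A,(p**2).sum(1),rcond=None)[0]
    return s[0]/2,s[1]/2,np.sqrt(s[2]+s[0]**2/4+s[1]**2/4)
E
python3 - <<'E'
from h import *
T=dict(np.load("pics/top0.npz"));S=dict(np.load("pics/scene0.npz"))
W=cloud(T);V=cloud(S).reshape(-1,3)
for n,u,v,r in [("flange",332,285,60),("wide",327,212,45),("coup",190,314,42),("narrow",160,243,36),("plug",460,325,32),("tin",493,254,42),("pan",417,250,80),("red1",231,313,42),("red2",174,354,42),("blue",326,125,45),("purp",320,168,45)]:
    c=ray(T,(u,v),45 if n=="pan" else 20)[:2]
    out=[]
    for Q in(W.reshape(-1,3),V):
        q=Q[(np.hypot(*(Q[:,:2]-c).T)<r)&(Q[:,2]>6)]
        h=np.percentile(q[:,2],90);t=q[abs(q[:,2]-h)<4]
        (x,y),rr=cv2.minEnclosingCircle(t[:,:2].astype(np.float32))
        out.append((len(t),round(h,1),round(x,1),round(y,1),round(rr,1),t[:,:2].mean(0).round(1).tolist()))
    print(n,*out)
a=cv2.resize(T["frame"][100:370,140:350],None,fx=2.2,fy=2.2,interpolation=2)
cv2.imwrite("pics/crop1.png",a[:,:,::-1])
E
```

```text
flange (110, np.float64(37.3), 453.2, -17.3, 20.6, [453.2, -16.8]) (125, np.float64(36.7), 453.9, -17.9, 24.0, [454.0, -17.4])
wide (125, np.float64(17.6), 634.1, -0.4, 32.5, [633.7, -0.6]) (175, np.float64(15.5), 635.2, 1.9, 34.7, [634.9, -0.5])
coup (288, np.float64(37.5), 374.8, 323.0, 30.0, [374.5, 322.8]) (157, np.float64(35.0), 373.4, 322.5, 32.0, [376.4, 322.7])
narrow (135, np.float64(16.3), 544.9, 413.8, 25.0, [545.9, 413.6]) (101, np.float64(13.5), 544.5, 414.7, 26.2, [547.7, 412.8])
plug (158, np.float64(45.2), 362.6, -327.2, 20.5, [362.6, -328.1]) (167, np.float64(43.2), 361.8, -327.2, 22.3, [363.1, -327.1])
tin (353, np.float64(55.9), 536.6, -411.7, 27.8, [537.0, -411.4]) (507, np.float64(54.6), 536.8, -409.4, 28.9, [537.7, -411.1])
pan (2146, np.float64(46.4), 539.5, -220.9, 69.6, [539.4, -220.8]) (2467, np.float64(44.8), 539.0, -220.2, 71.2, [542.2, -222.4])
red1 (295, np.float64(37.5), 379.1, 225.8, 29.7, [379.3, 225.7]) (176, np.float64(35.0), 379.9, 226.1, 31.6, [379.7, 225.4])
red2 (313, np.float64(37.6), 278.9, 361.3, 29.7, [278.8, 361.5]) (138, np.float64(34.4), 279.9, 361.4, 30.6, [280.3, 360.3])
blue (113, np.float64(17.7), 857.0, 4.7, 32.9, [855.3, 4.8]) (260, np.float64(15.6), 856.8, 5.5, 33.4, [857.9, 5.1])
purp (126, np.float64(17.9), 745.7, 19.9, 32.9, [745.6, 20.9]) (213, np.float64(15.3), 746.2, 20.7, 34.1, [747.7, 20.5])
```

View pics/crop1.png

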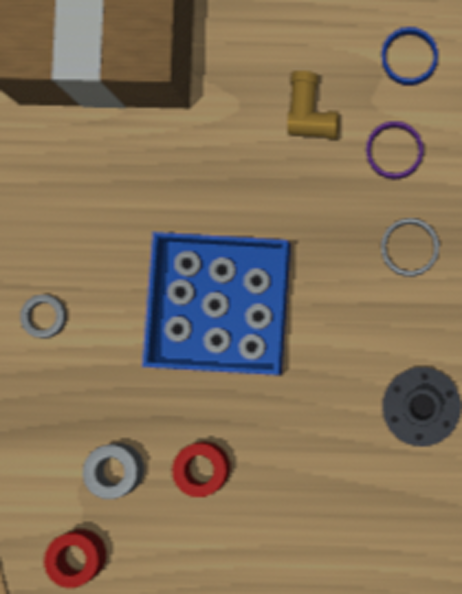

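The crop confirms it: bare steel ring at (410,247), with purple and blue above it, and grey coupling at (112,470) beside two red ones. Depth from the two views agrees within 2 mm. I'll align the tool with the world axes and head for the flange.

```bash
python3 -m creep '[[[0.1,0,0],[0,0,0.16]],[[0.2,0,0],[0,0,0.32]],[[0.3,0,0],[0,0,0.4847]],[[0.5,0,0],[0,0,0.4847]],[[0.6,0,0],[0,0,0.4847]],[[0.7,0,0],[0,0,0.4847]],[[0.7,0,0],[0,0,0.4847]],[[0.7,0,0],[0,0,0.4847]]]' 85 40
```

```text
clock: 0.9
tcp_pos: [338.1, -564.8, 245.2]
tool_rot: [3.141, -0.0, -0.002]
force: [-0.1, 0.7, 0.0]
opening: 0.994
gripper_force: 0.0
```

```bash
for i in 1 2 3; do python3 -m creep '[[[0.024,-0.114,0],[0,0,0]],[[0.048,-0.228,0],[0,0,0]],[[0.072,-0.342,0],[0,0,0]],[[0.096,-0.456,0],[0,0,0]],[[0.12,-0.57,0],[0,0,0]],[[0.144,-0.684,0],[0,0,0]],[[0.168,-0.798,0],[0,0,0]],[[0.192,-0.912,0],[0,0,0]]]' >/dev/null; done
python3 -m creep '[[[0.024,-0.114,0],[0,0,0]],[[0.048,-0.228,0],[0,0,0]],[[0.072,-0.342,0],[0,0,0]],[[0.096,-0.456,0.1],[0,0,0]],[[0.12,-0.57,0.3],[0,0,0]],[[0.144,-0.684,0.5],[0,0,0]],[[0.192,-0.912,0.6],[0,0,0]],[[0.192,-0.912,0.7],[0,0,0]]]'
cat > look.py <<'E'
import sys
from cell import *
from h import *
d=get_image("wrist");np.savez("pics/w.npz",**d);cv2.imwrite(f"pics/{sys.argv[1]}.png",d["frame"][:,:,::-1])
s=read_state();print("tcp",np.round(s["tcp_pos"],1),"rot",np.round(s["tool_rot"],3),"t",s["clock"])
z0,z1,x,y,r=map(float,sys.argv[2:7])
W=cloud(d).reshape(-1,3);q=W[(W[:,2]>z0)&(W[:,2]<z1)&(np.hypot(W[:,0]-x,W[:,1]-y)<r)]
(a,b),rr=cv2.minEnclosingCircle(q[:,:2].astype(np.float32))
print(len(q),"circ",round(a,1),round(b,1),round(rr,1),"mean",q.mean(0).round(1),"z",np.percentile(q[:,2],[5,50,95]).round(1))
E
python3 look.py w1 30 50 453.4 -17.4 35
```

```text
clock: 4.1
tcp_pos: [454.9, -11.9, 139.4]
tool_rot: [-3.139, -0.011, -0.001]
force: [-0.1, -0.5, -0.0]
opening: 0.994
gripper_force: 0.0
tcp [453.2 -14.  137.8] rot [-3.141 -0.008  0.005] t 4.15
1616 circ 453.0 -16.0 20.9 mean [454.1 -15.9  38.7] z [32.6 39.6 40.9]
```

View pics/w1.png

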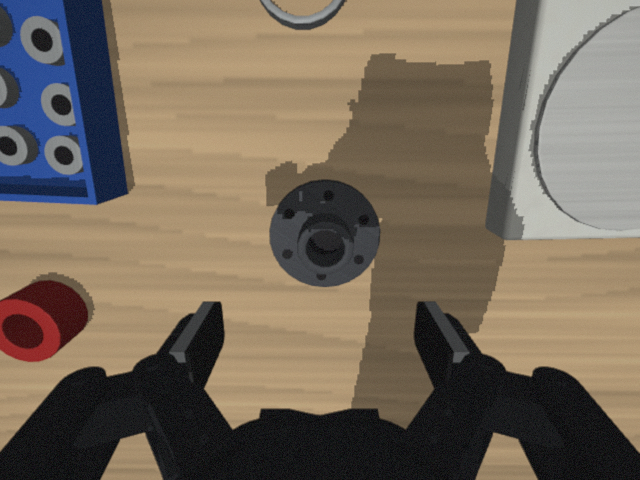

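The wrist view shows the flange at (325,234) between the fingers, with clear bench around it. I'll descend, grip and lift.

```bash
python3 -m creep '[[[0,0,0.12],[0,0,0]],[[0,0,0.25],[0,0,0]],[[0,0,0.4],[0,0,0]],[[0,0,0.55],[0,0,0]],[[0,0,0.65],[0,0,0]],[[0,0,0.72],[0,0,0]],[[0,0,0.72],[0,0,0]],[[0,0,0.72],[0,0,0]]]'
python3 -m creep '[[[0,0,0],[0,0,0]],[[0,0,0],[0,0,0]],[[0,0,0],[0,0,0]],[[0,0,0],[0,0,0]],[[0,0,0],[0,0,0]],[[0,0,0],[0,0,0]],[[0,0,0],[0,0,0]],[[0,0,0],[0,0,0]]]' 20 60
python3 -m creep '[[[0,0,0],[0,0,0]],[[0,0,0],[0,0,0]],[[0,0,-0.1],[0,0,0]],[[0,0,-0.2],[0,0,0]],[[0,0,-0.35],[0,0,0]],[[0,0,-0.5],[0,0,0]],[[0,0,-0.6],[0,0,0]],[[0,0,-0.6],[0,0,0]]]'
```

```text
clock: 4.95
tcp_pos: [454.0, -17.2, 32.1]
tool_rot: [3.141, -0.002, -0.001]
force: [-0.3, -1.0, -0.3]
opening: 0.999
gripper_force: 0.0
clock: 5.75
tcp_pos: [454.5, -16.9, 33.2]
tool_rot: [-3.14, -0.001, -0.002]
force: [-0.9, 0.6, 8.0]
opening: 0.462
gripper_force: 60.6
clock: 6.55
tcp_pos: [454.8, -17.3, 123.5]
tool_rot: [3.141, 0.0, 0.004]
force: [-0.1, -0.5, -7.2]
opening: 0.464
gripper_force: 63.5
```

```bash
for i in 1 2; do python3 -m creep '[[[0.036,0.085,0],[0,0,0]],[[0.072,0.17,0],[0,0,0]],[[0.108,0.255,0],[0,0,0]],[[0.144,0.34,0],[0,0,0]],[[0.18,0.425,0],[0,0,0]],[[0.216,0.51,0],[0,0,0]],[[0.252,0.595,0],[0,0,0]],[[0.288,0.678,0],[0,0,0]]]'; done
python3 -m creep '[[[0,0,0],[0,0,0]],[[0,0,0.1],[0,0,0]],[[0,0,0.15],[0,0,0]],[[0,0,0.2],[0,0,0]],[[0,0,0.24],[0,0,0]],[[0,0,0.24],[0,0,0]],[[0,0,0.24],[0,0,0]],[[0,0,0.24],[0,0,0]]]'
python3 look.py w2 50 61 539.4 -220.7 60
python3 - <<'E'
from h import *
from cell import *
d=get_image("scene");cv2.imwrite("pics/s2.png",cv2.resize(d["frame"][170:370,120:390],None,fx=2.5,fy=2.5)[:,:,::-1])
E
```

```text
clock: 7.35
tcp_pos: [497.8, -120.1, 122.3]
tool_rot: [3.142, -0.0, -0.0]
force: [-0.3, 0.4, -5.1]
opening: 0.464
gripper_force: 63.4
clock: 8.15
tcp_pos: [541.0, -221.7, 122.3]
tool_rot: [-3.142, -0.0, 0.0]
force: [-0.2, -0.3, -6.6]
opening: 0.459
gripper_force: 63.4
clock: 8.95
tcp_pos: [541.0, -220.8, 86.7]
tool_rot: [3.141, 0.0, 0.001]
force: [0.1, -0.0, -5.8]
opening: 0.466
gripper_force: 63.2
tcp [ 541.  -220.8   86.8] rot [3.141e+00 0.000e+00 1.000e-03] t 9.0
394 circ 564.6 -220.6 37.1 mean [ 579.5 -221.2   57.8] z [54.7 57.8 60.6]
```

View pics/s2.png

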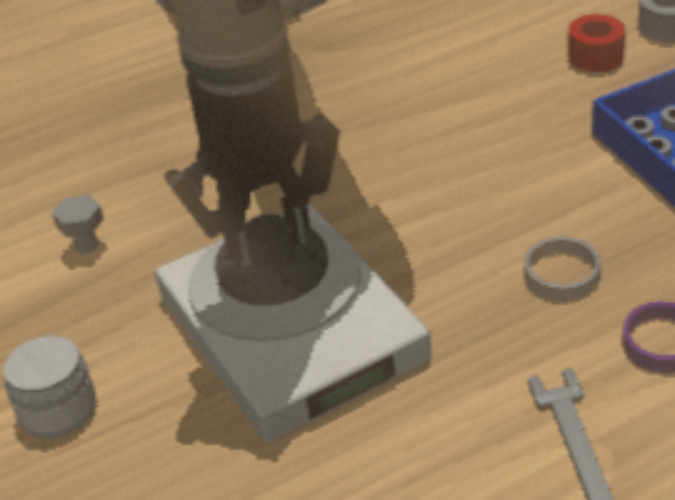

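```bash
python3 -m creep '[[[0,0,0.01],[0,0,0]],[[0,0,0.02],[0,0,0]],[[0,0,0.03],[0,0,0]],[[0,0,0.035],[0,0,0]],[[0,0,0.04],[0,0,0]],[[0,0,0.045],[0,0,0]],[[0,0,0.05],[0,0,0]],[[0,0,0.05],[0,0,0]]]'
python3 -m creep '[[[0,0,0.004],[0,0,0]],[[0,0,0.007],[0,0,0]],[[0,0,0.01],[0,0,0]],[[0,0,0.01],[0,0,0]],[[0,0,0.01],[0,0,0]],[[0,0,0.01],[0,0,0]],[[0,0,0.01],[0,0,0]],[[0,0,0.01],[0,0,0]]]'
```

```text
clock: 9.85
tcp_pos: [540.6, -220.6, 78.7]
tool_rot: [-3.142, -0.0, 0.0]
force: [0.8, -0.2, -5.1]
opening: 0.459
gripper_force: 63.3
clock: 10.65
tcp_pos: [540.7, -220.7, 78.3]
tool_rot: [-3.141, 0.0, -0.001]
force: [-2.7, 0.6, 5.8]
opening: 0.46
gripper_force: 64.7
```

Contact is made on the pan. I'll open, rise and check the placement.

```bash
python3 -m creep '[[[0,0,0],[0,0,0]],[[0,0,0],[0,0,0]],[[0,0,0],[0,0,0]],[[0,0,0],[0,0,0]],[[0,0,0],[0,0,0]],[[0,0,0],[0,0,0]],[[0,0,-0.05],[0,0,0]],[[0,0,-0.1],[0,0,0]]]' 85
python3 -m creep '[[[0,0,-0.1],[0,0,0]],[[0,0,-0.25],[0,0,0]],[[0,0,-0.4],[0,0,0]],[[0,0,-0.55],[0,0,0]],[[0,0,-0.7],[0,0,0]],[[0,0,-0.8],[0,0,0]],[[0,0,-0.8],[0,0,0]],[[0,0,-0.8],[0,0,0]]]'
python3 look.py w3 75 95 539.4 -220.7 60
python3 - <<'E'
from h import *
from cell import *
for n in("top","wrist"):
    W=cloud(get_image(n)).reshape(-1,3)
    for a,b,r in((52,65,60),(41,50,75)):
        q=W[(W[:,2]>a)&(W[:,2]<b)&(np.hypot(W[:,0]-540,W[:,1]+220.5)<r)]
        (x,y),rr=cv2.minEnclosingCircle(q[:,:2].astype(np.float32));print(n,a,len(q),round(x,1),round(y,1),round(rr,1),np.median(q[:,2]).round(1))
E
```

```text
clock: 11.45
tcp_pos: [540.6, -220.7, 92.8]
tool_rot: [3.142, 0.0, -0.0]
force: [0.4, 0.2, -0.2]
opening: 0.993
gripper_force: 0.0
clock: 12.25
tcp_pos: [540.7, -220.4, 212.9]
tool_rot: [-3.142, -0.0, -0.002]
force: [0.0, 1.0, -0.3]
opening: 0.994
gripper_force: 0.0
tcp [ 540.3 -220.2  212.2] rot [-3.141e+00 -0.000e+00  1.000e-03] t 12.3
1295 circ 539.4 -220.6 20.9 mean [ 540.3 -220.6   83.8] z [77.6 84.6 85.9]
top 52 527 539.1 -221.0 44.8 56.3
top 41 1141 539.8 -220.7 69.8 44.3
wrist 52 6198 539.0 -220.6 45.1 57.1
wrist 41 9665 539.7 -220.0 70.0 45.0
```

Flange is centred on the pan at (539.3,-220.7), disc top 57 mm and neck top 85 mm. Next, the wide ring.

```bash
python3 -m creep '[[[0.04,-0.092,0],[0,0,0]],[[0.08,-0.184,0],[0,0,0]],[[0.12,-0.276,0],[0,0,0]],[[0.16,-0.368,0],[0,0,0]],[[0.2,-0.46,0],[0,0,0]],[[0.24,-0.552,0],[0,0,0]],[[0.28,-0.644,0],[0,0,0]],[[0.313,-0.735,0],[0,0,0]]]'
python3 -m creep '[[[0.04,-0.092,0],[0,0,0]],[[0.08,-0.184,0],[0,0,0]],[[0.14,-0.32,0],[0,0,0]],[[0.2,-0.48,0],[0,0,0]],[[0.26,-0.62,0.1],[0,0,0]],[[0.313,-0.735,0.3],[0,0,0]],[[0.313,-0.735,0.5],[0,0,0]],[[0.313,-0.735,0.6],[0,0,0]]]'
python3 look.py w4 9 25 634.5 -0.2 45
```

```text
clock: 13.2
tcp_pos: [588.2, -109.0, 212.3]
tool_rot: [3.142, 0.001, 0.0]
force: [-0.2, -1.0, -0.0]
opening: 0.993
gripper_force: 0.0
clock: 14.0
tcp_pos: [632.8, 1.7, 118.6]
tool_rot: [-3.141, -0.003, 0.008]
force: [0.0, -0.6, 0.7]
opening: 0.995
gripper_force: 0.0
tcp [631.9   0.7 117.4] rot [ 3.141e+00  1.000e-03 -1.100e-02] t 14.05
2030 circ 633.9 1.1 33.0 mean [634.2   1.1  15. ] z [10.7 15.5 16.8]
```

View pics/w4.png

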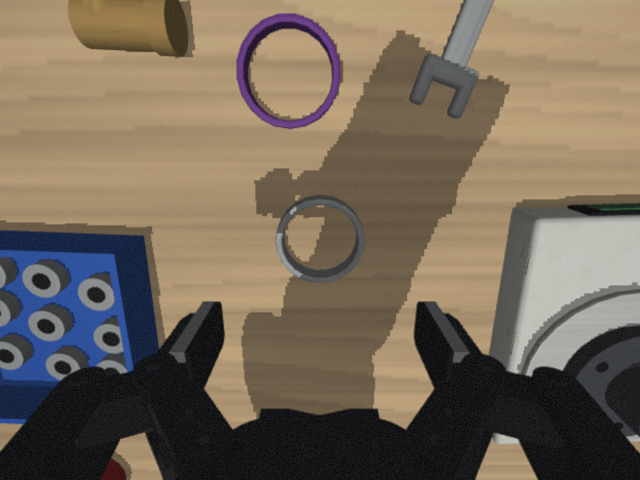

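The wrist view shows the steel ring at (320,238) between the fingers, clear of the tray and the scale. I'll grip it.

```bash
python3 -m creep '[[[0,0,0.12],[0,0,0]],[[0,0,0.25],[0,0,0]],[[0,0,0.4],[0,0,0]],[[0,0,0.52],[0,0,0]],[[0,0,0.6],[0,0,0]],[[0,0,0.64],[0,0,0]],[[0,0,0.667],[0,0,0]],[[0,0,0.667],[0,0,0]]]'
python3 -m creep '[[[0,0,0],[0,0,0]],[[0,0,0],[0,0,0]],[[0,0,0],[0,0,0]],[[0,0,0],[0,0,0]],[[0,0,0],[0,0,0]],[[0,0,0],[0,0,0]],[[0,0,0],[0,0,0]],[[0,0,0],[0,0,0]]]' 50 40
```

```text
clock: 14.85
tcp_pos: [634.8, -0.3, 22.5]
tool_rot: [3.141, -0.0, 0.001]
force: [-0.0, -0.4, 0.2]
opening: 0.993
gripper_force: 0.0
clock: 15.65
tcp_pos: [635.2, -0.1, 24.0]
tool_rot: [-3.141, -0.0, -0.003]
force: [-1.3, 0.7, 6.8]
opening: 0.71
gripper_force: 41.5
```

```bash
python3 -m creep '[[[0,0,-0.05],[0,0,0]],[[0,0,-0.15],[0,0,0]],[[0,0,-0.3],[0,0,0]],[[0,0,-0.45],[0,0,0]],[[0,0,-0.6],[0,0,0]],[[0,0,-0.75],[0,0,0]],[[0,0,-0.9],[0,0,0]],[[0,0,-0.9],[0,0,0]]]'
for i in 1 2; do python3 -m creep '[[[-0.04,0.092,0],[0,0,0]],[[-0.08,0.184,0],[0,0,0]],[[-0.12,0.276,0],[0,0,0]],[[-0.16,0.368,0],[0,0,0]],[[-0.2,0.46,0],[0,0,0]],[[-0.24,0.552,0],[0,0,0]],[[-0.28,0.644,0],[0,0,0]],[[-0.315,0.735,0],[0,0,0]]]'; done
python3 look.py w5 120 162 540 -220.7 45
```

```text
clock: 16.45
tcp_pos: [636.9, -0.5, 161.7]
tool_rot: [3.142, 0.0, 0.012]
force: [0.5, -0.9, 0.6]
opening: 0.584
gripper_force: 0.0
clock: 17.25
tcp_pos: [586.7, -111.7, 157.3]
tool_rot: [3.142, -0.0, -0.0]
force: [0.4, 0.3, 0.3]
opening: 0.588
gripper_force: 0.0
clock: 18.05
tcp_pos: [539.5, -221.8, 157.3]
tool_rot: [3.142, -0.0, -0.0]
force: [1.2, 0.6, -0.3]
opening: 0.587
gripper_force: 0.0
tcp [ 538.2 -225.1  157.6] rot [ 3.139e+00 -6.000e-03 -1.000e-03] t 18.1
1199 circ 547.2 -222.0 38.6 mean [ 545.5 -222.2  155.9] z [148.6 156.4 161.5]
```

View pics/w5.png

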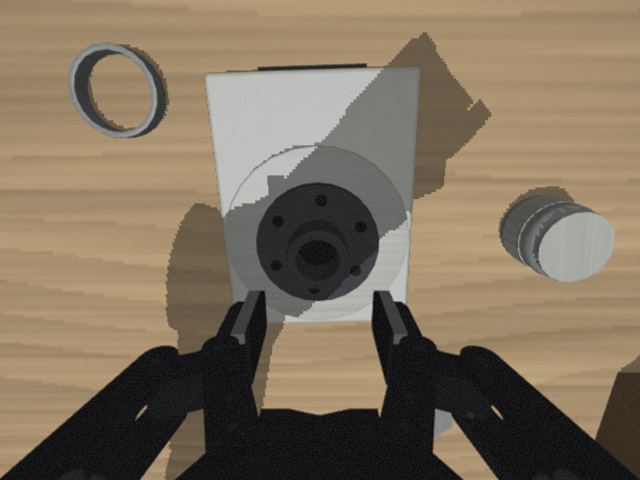

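The ring slipped out: it's still on the bench at upper left (118,90). The pads probably sat too high, so I'll check where the fingertips are relative to the TCP and whether the ring has moved.

```bash
python3 - <<'E'
from h import *
d=dict(np.load("pics/w.npz"));W=cloud(d)
for sl in (slice(230,275),slice(365,405)):
    q=W[285:345,sl].reshape(-1,3);q=q[q[:,2]>120];print("tip z",np.percentile(q[:,2],[0,2,10,50]).round(1),"y",np.percentile(q[:,1],[2,98]).round(1))
from cell import *
for n in("top","scene"):
    V=cloud(get_image(n)).reshape(-1,3);q=V[(V[:,2]>8)&(V[:,2]<40)&(np.hypot(V[:,0]-634,V[:,1])<50)]
    (x,y),r=cv2.minEnclosingCircle(q[:,:2].astype(np.float32));print(n,len(q),round(x,1),round(y,1),round(r,1),np.percentile(q[:,2],[5,50,95]).round(1))
E
```

```text
tip z [145.6 148.7 153.7 167.9] y [-197.1 -185.4]
tip z [145.4 148.8 153.2 167.5] y [-257.7 -246.7]
top 33 641.8 -44.2 20.1 [12.6 14.6 17.2]
scene 53 640.4 -43.1 19.1 [ 8.9 12.8 15.8]
```

```bash
python3 - <<'E'
from h import *
from cell import *
for n in("top","scene"):
    d=get_image(n);V=cloud(d);m=(V[...,2]>8)&(V[...,2]<30)&(abs(V[...,0]-650)<110)&(V[...,1]<65)&(V[...,1]>-135)
    m&=~((abs(V[...,0]-745)<50)&(V[...,1]>-20)); 
    k,l,s,c=cv2.connectedComponentsWithStats(m.astype(np.uint8),connectivity=8)
    for i in range(1,k):
        if s[i,4]>15:
            q=V[l==i];(x,y),r=cv2.minEnclosingCircle(q[:,:2].astype(np.float32));print(n,s[i,4],round(x,1),round(y,1),round(r,1),np.percentile(q[:,2],[5,50,95]).round(1))
s=read_state();print(s["tcp_pos"],s["clock"])
E
```

```text
top 28 742.7 -79.2 16.7 [ 8.1  9.2 11.8]
top 163 645.9 -70.3 33.2 [11.  15.  17.8]
scene 263 645.3 -69.0 35.3 [ 8.4 13.2 16.1]
[ 540.36522654 -219.88307891  157.13650101] 18.3
```

The ring lies flat at about (645.6,-70). I'll open the fingers and go back over it.

```bash
python3 -m creep '[[[0.1,-0.13,0],[0,0,0]],[[0.2,-0.26,0],[0,0,0]],[[0.3,-0.4,0],[0,0,0]],[[0.4,-0.55,0],[0,0,0]],[[0.5,-0.7,0],[0,0,0]],[[0.6,-0.85,0],[0,0,0]],[[0.7,-1,0.1],[0,0,0]],[[0.7,-1,0.2],[0,0,0]]]' 85
python3 -m creep '[[[0,0,0.1],[0,0,0]],[[0,0,0.2],[0,0,0]],[[0,0,0.2],[0,0,0]],[[0,0,0.2],[0,0,0]],[[0,0,0.2],[0,0,0]],[[0,0,0.2],[0,0,0]],[[0,0,0.2],[0,0,0]],[[0,0,0.2],[0,0,0]]]'
python3 look.py w6 9 25 645.5 -70 40
python3 - <<'E'
from h import *
from cell import *
W=cloud(dict(np.load("pics/w.npz")));z=read_state()["tcp_pos"][2]
for sl in (slice(170,235),slice(405,470)):
    q=W[290:345,sl].reshape(-1,3);q=q[q[:,2]>60];print("tip below tcp",(z-np.percentile(q[:,2],[0,2,10])).round(1))
E
```

```text
clock: 19.1
tcp_pos: [647.9, -63.3, 126.5]
tool_rot: [-3.137, -0.014, -0.004]
force: [0.3, -0.5, -0.2]
opening: 0.996
gripper_force: 0.0
clock: 19.9
tcp_pos: [645.3, -70.6, 97.7]
tool_rot: [-3.142, -0.0, -0.001]
force: [0.1, 0.1, 0.0]
opening: 0.998
gripper_force: 0.0
tcp [645.2 -70.6  97.6] rot [-3.142e+00 -0.000e+00 -1.000e-03] t 19.95
2404 circ 646.3 -68.3 33.0 mean [646.6 -68.3  15. ] z [10.5 15.6 16.8]
tip below tcp [ 1.8 -0.8 -4.5]
tip below tcp [ 1.6 -0.7 -4.4]
```

Confirmed: fully open, the tips are only about 2 mm ahead of the TCP, so the grasp has to go lower, to a TCP height of about 11 mm.

```bash
python3 -m creep '[[[0.005,-0.014,0.12],[0,0,0]],[[0.005,-0.014,0.25],[0,0,0]],[[0.005,-0.014,0.38],[0,0,0]],[[0.005,-0.014,0.48],[0,0,0]],[[0.005,-0.014,0.54],[0,0,0]],[[0.005,-0.014,0.56],[0,0,0]],[[0.005,-0.014,0.57],[0,0,0]],[[0.005,-0.014,0.57],[0,0,0]]]'
python3 -m creep '[[[0,0,0],[0,0,0]],[[0,0,0],[0,0,0]],[[0,0,0],[0,0,0]],[[0,0,0],[0,0,0]],[[0,0,0],[0,0,0]],[[0,0,0],[0,0,0]],[[0,0,0],[0,0,0]],[[0,0,0],[0,0,0]]]' 50 40
python3 -m creep '[[[0,0,-0.05],[0,0,0]],[[0,0,-0.1],[0,0,0]],[[0,0,-0.15],[0,0,0]],[[0,0,-0.2],[0,0,0]],[[0,0,-0.25],[0,0,0]],[[0,0,-0.3],[0,0,0]],[[0,0,-0.3],[0,0,0]],[[0,0,-0.3],[0,0,0]]]'
```

```text
clock: 20.75
tcp_pos: [646.3, -68.7, 12.3]
tool_rot: [3.141, -0.0, 0.002]
force: [-0.2, -1.0, 0.4]
opening: 0.994
gripper_force: 0.0
clock: 21.55
tcp_pos: [646.5, -68.5, 13.0]
tool_rot: [-3.141, -0.0, -0.003]
force: [-1.5, 0.1, 5.4]
opening: 0.742
gripper_force: 44.2
clock: 22.35
tcp_pos: [645.8, -68.4, 56.9]
tool_rot: [-3.142, -0.0, -0.0]
force: [0.2, 1.3, -1.0]
opening: 0.744
gripper_force: 44.6
```

It's held this time. I'll carry it to the pan.

```bash
python3 -m creep '[[[0,0,-0.15],[0,0,0]],[[0,0,-0.3],[0,0,0]],[[0,0,-0.45],[0,0,0]],[[0,0.05,-0.55],[0,0,0]],[[-0.05,0.1,-0.55],[0,0,0]],[[-0.1,0.2,-0.55],[0,0,0]],[[-0.2,0.3,-0.55],[0,0,0]],[[-0.25,0.4,-0.55],[0,0,0]]]'
python3 -m creep '[[[-0.08,0.1,0],[0,0,0]],[[-0.16,0.2,0],[0,0,0]],[[-0.24,0.3,0],[0,0,0]],[[-0.32,0.4,0],[0,0,0]],[[-0.4,0.5,0],[0,0,0]],[[-0.43,0.56,0],[0,0,0]],[[-0.461,0.615,0],[0,0,0]],[[-0.461,0.615,0],[0,0,0]]]'
python3 -m creep '[[[0,0,0],[0,0,0]],[[0,0,0.08],[0,0,0]],[[0,0,0.16],[0,0,0]],[[0,0,0.2],[0,0,0]],[[0,0,0.24],[0,0,0]],[[0,0,0.26],[0,0,0]],[[0,0,0.26],[0,0,0]],[[0,0,0.26],[0,0,0]]]'
python3 look.py w7 87 115 539.3 -220.7 45
```

```text
clock: 23.15
tcp_pos: [605.2, -130.4, 137.8]
tool_rot: [-3.141, 0.003, 0.007]
force: [-0.2, 0.1, -1.7]
opening: 0.741
gripper_force: 44.7
clock: 23.95
tcp_pos: [538.4, -222.4, 139.1]
tool_rot: [3.141, -0.004, -0.001]
force: [0.4, 0.0, -1.2]
opening: 0.742
gripper_force: 44.7
clock: 24.75
tcp_pos: [539.3, -220.9, 100.4]
tool_rot: [3.141, -0.0, 0.001]
force: [-0.2, -1.4, -1.9]
opening: 0.743
gripper_force: 44.7
tcp [ 539.4 -221.   100.6] rot [ 3.141e+00 -0.000e+00  1.000e-03] t 24.8
10229 circ 546.7 -220.7 44.4 mean [ 539.7 -220.9  100.9] z [ 90.3 102.6 111.1]
```

View pics/w7.png

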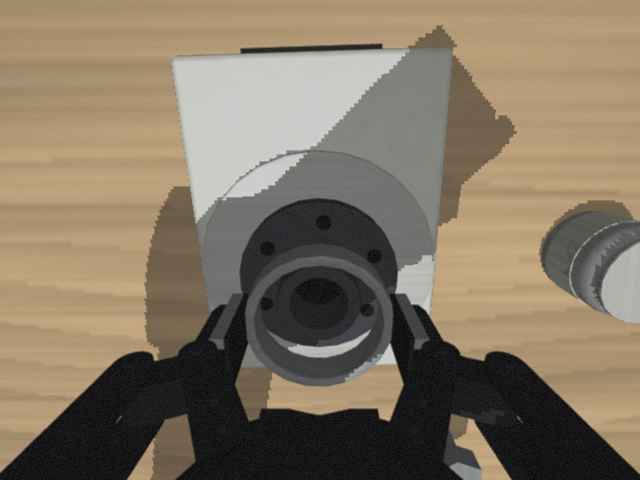

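The ring at (319,320) is level and over the neck at (318,292). I'll lower it.

```bash
python3 -m creep '[[[0,0,0.04],[0,0,0]],[[0,0,0.08],[0,0,0]],[[0,0,0.12],[0,0,0]],[[0,0,0.15],[0,0,0]],[[0,0,0.17],[0,0,0]],[[0,0,0.185],[0,0,0]],[[0,0,0.195],[0,0,0]],[[0,0,0.195],[0,0,0]]]'
python3 -m creep '[[[0,0,0.004],[0,0,0]],[[0,0,0.008],[0,0,0]],[[0,0,0.012],[0,0,0]],[[0,0,0.012],[0,0,0]],[[0,0,0.012],[0,0,0]],[[0,0,0.012],[0,0,0]],[[0,0,0.012],[0,0,0]],[[0,0,0.012],[0,0,0]]]'
```

```text
clock: 25.6
tcp_pos: [539.1, -220.8, 70.9]
tool_rot: [-3.142, 0.0, 0.0]
force: [-0.3, -0.9, -1.3]
opening: 0.744
gripper_force: 44.7
clock: 26.4
tcp_pos: [539.3, -220.8, 70.0]
tool_rot: [-3.141, -0.0, -0.001]
force: [-0.7, 0.5, 6.0]
opening: 0.743
gripper_force: 45.4
```

```bash
python3 -m creep '[[[0,0,0],[0,0,0]],[[0,0,0],[0,0,0]],[[0,0,0],[0,0,0]],[[0,0,0],[0,0,0]],[[0,0,0],[0,0,0]],[[0,0,0],[0,0,0]],[[0,0,-0.05],[0,0,0]],[[0,0,-0.1],[0,0,0]]]' 85
python3 -m creep '[[[0,0,-0.1],[0,0,0]],[[0,0,-0.25],[0,0,0]],[[0,0,-0.4],[0,0,0]],[[0,0,-0.55],[0,0,0]],[[0,0,-0.7],[0,0,0]],[[0,0,-0.85],[0,0,0]],[[0,0,-0.87],[0,0,0]],[[0,0,-0.87],[0,0,0]]]'
python3 look.py w8 66 77 539.4 -220.7 60
python3 - <<'E'
from h import *
W=cloud(dict(np.load("pics/w.npz"))).reshape(-1,3)
for a,b,r in((78,95,60),(52,64,60)):
    q=W[(W[:,2]>a)&(W[:,2]<b)&(np.hypot(W[:,0]-540,W[:,1]+220.5)<r)]
    (x,y),rr=cv2.minEnclosingCircle(q[:,:2].astype(np.float32));print(a,len(q),round(x,1),round(y,1),round(rr,1),np.median(q[:,2]).round(1))
E
```

```text
clock: 27.2
tcp_pos: [539.1, -220.8, 84.7]
tool_rot: [-3.142, -0.0, 0.0]
force: [0.4, -0.7, -0.4]
opening: 0.99
gripper_force: 0.0
clock: 28.0
tcp_pos: [539.5, -220.9, 216.0]
tool_rot: [3.141, 0.0, 0.003]
force: [-0.6, -0.0, 0.1]
opening: 0.995
gripper_force: 0.0
tcp [ 539.  -220.5  215. ] rot [-3.141e+00 -0.000e+00 -1.000e-03] t 28.05
1749 circ 539.3 -220.9 33.0 mean [ 539.9 -220.6   72. ] z [67.2 72.5 74.3]
78 1196 539.3 -220.6 20.8 84.6
52 4505 539.2 -220.4 45.1 57.2
```

View pics/w8.png

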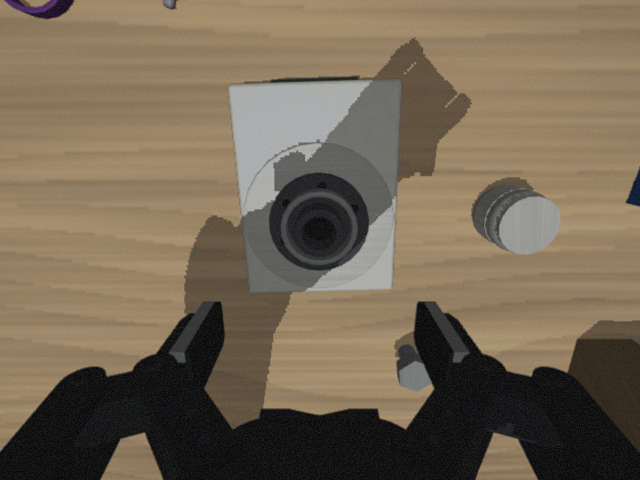

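The wide ring is flat on the disc (top 72.5 mm) and centred. On to the coupling. I'll turn the tool 30° there so the fingers keep clear of the red look-alikes.

```bash
for i in 1 2 3 4; do python3 -m creep '[[[-0.034,-0.113,0],[0,0,0]],[[-0.069,-0.226,0],[0,0,0]],[[-0.103,-0.34,0],[0,0,0]],[[-0.137,-0.453,0],[0,0,0]],[[-0.172,-0.566,0],[0,0,0]],[[-0.206,-0.68,0],[0,0,0]],[[-0.24,-0.793,0],[0,0,0]],[[-0.2745,-0.906,0],[0,0,0]]]'|head -2; done
python3 -m creep '[[[0,0,0.1],[0,0,0.15]],[[0,0,0.2],[0,0,0.3]],[[0,0,0.3],[0,0,0.45]],[[0,0,0.4],[0,0,0.6]],[[0,0,0.5],[0,0,0.667]],[[0,0,0.6],[0,0,0.667]],[[0,0,0.65],[0,0,0.667]],[[0,0,0.65],[0,0,0.667]]]'
python3 look.py w9 28 45 374.5 322.7 42
python3 -c "
from cell import *;print(read_state()['qpos'])"
```

```text
clock: 28.85
tcp_pos: [496.9, -84.0, 213.7]
clock: 29.65
tcp_pos: [455.7, 51.6, 213.8]
clock: 30.45
tcp_pos: [414.6, 187.3, 213.8]
clock: 31.25
tcp_pos: [373.4, 323.0, 213.7]
clock: 32.05
tcp_pos: [373.5, 322.1, 115.9]
tool_rot: [3.032, -0.813, -0.003]
force: [0.0, -0.7, 0.4]
opening: 0.995
gripper_force: 0.0
tcp [374.1 322.4 116.7] rot [ 3.033e+00 -8.130e-01 -1.000e-03] t 32.1
4440 circ 374.4 324.7 29.9 mean [375.9 323.8  35.5] z [32.  35.9 37. ]
[-1.17192752  0.70248931  0.62091864  2.0728699  -0.73261973  0.59638796
 -2.12654182]
```

View pics/w9.png

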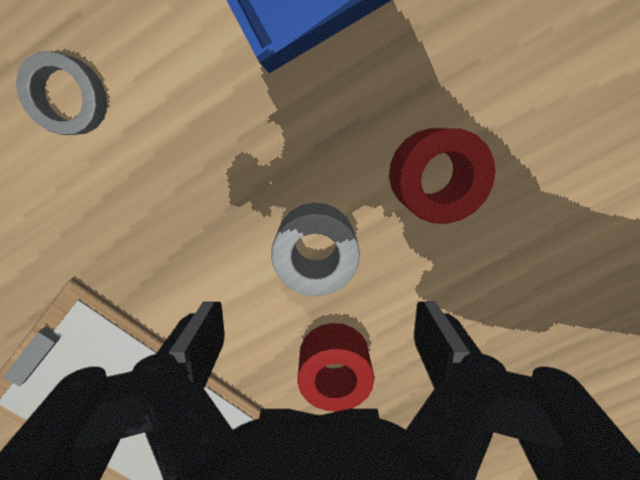

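The grey coupling at (316,250) is centred between the fingers, with the red ones at (442,175) and (336,365) clear. I'll grip it.

```bash
python3 -m creep '[[[0,0,0.12],[0,0,0]],[[0,0,0.25],[0,0,0]],[[0,0,0.38],[0,0,0]],[[0,0,0.5],[0,0,0]],[[0,0,0.58],[0,0,0]],[[0,0,0.62],[0,0,0]],[[0,0,0.64],[0,0,0]],[[0,0,0.64],[0,0,0]]]'
python3 -m creep '[[[0,0,0],[0,0,0]],[[0,0,0],[0,0,0]],[[0,0,0],[0,0,0]],[[0,0,0],[0,0,0]],[[0,0,0],[0,0,0]],[[0,0,0],[0,0,0]],[[0,0,0],[0,0,0]],[[0,0,0],[0,0,0]]]' 45 50
python3 -m creep '[[[0,0,-0.05],[0,0,0]],[[0,0,-0.15],[0,0,0]],[[0,0,-0.3],[0,0,0]],[[0,0,-0.45],[0,0,0]],[[0,0,-0.6],[0,0,0]],[[0,0,-0.75],[0,0,0]],[[0,0,-0.9],[0,0,0]],[[0,0,-0.9],[0,0,0]]]'
python3 -m creep '[[[0,0,-0.1],[0,0,-0.15]],[[0,0,-0.2],[0,0,-0.3]],[[0,0,-0.2],[0,0,-0.45]],[[0,0,-0.2],[0,0,-0.6]],[[0,0,-0.2],[0,0,-0.667]],[[0,0,-0.2],[0,0,-0.667]],[[0,0,-0.2],[0,0,-0.667]],[[0,0,-0.2],[0,0,-0.667]]]'
python3 look.py w10 170 185 374.5 322.7 42
```

```text
clock: 32.9
tcp_pos: [374.7, 323.0, 21.5]
tool_rot: [-3.034, 0.813, -0.001]
force: [-0.5, -0.5, -0.3]
opening: 0.996
gripper_force: 0.0
clock: 33.7
tcp_pos: [374.8, 323.2, 22.4]
tool_rot: [-3.033, 0.813, -0.001]
force: [-0.6, -0.5, 7.8]
opening: 0.689
gripper_force: 52.1
clock: 34.5
tcp_pos: [375.5, 323.6, 158.6]
tool_rot: [-3.031, 0.812, -0.004]
force: [1.3, -0.6, -2.8]
opening: 0.692
gripper_force: 54.7
clock: 35.3
tcp_pos: [374.1, 322.6, 185.8]
tool_rot: [3.141, -0.001, -0.001]
force: [-0.1, 0.2, -3.6]
opening: 0.688
gripper_force: 55.0
tcp [374.2 322.7 185.9] rot [ 3.141e+00 -1.000e-03 -1.000e-03] t 35.35
2908 circ 381.5 322.6 41.2 mean [379.7 322.4 178.4] z [171.1 178.8 184.5]
```

```bash
for i in 1 2 3 4; do python3 -m creep '[[[0.034,0.113,0],[0,0,0]],[[0.069,0.226,0],[0,0,0]],[[0.103,0.34,0],[0,0,0]],[[0.137,0.453,0],[0,0,0]],[[0.172,0.566,0],[0,0,0]],[[0.206,0.68,0],[0,0,0]],[[0.24,0.793,0],[0,0,0]],[[0.275,0.9055,0],[0,0,0]]]'|head -2; done
python3 -m creep '[[[0,0,0],[0,0,0]],[[0,0,0.1],[0,0,0]],[[0,0,0.2],[0,0,0]],[[0,0,0.3],[0,0,0]],[[0,0,0.38],[0,0,0]],[[0,0,0.44],[0,0,0]],[[0,0,0.48],[0,0,0]],[[0,0,0.48],[0,0,0]]]'
python3 look.py w11 124 132 539.3 -220.7 29
```

```text
clock: 36.15
tcp_pos: [415.8, 186.3, 186.2]
clock: 36.95
tcp_pos: [457.1, 50.5, 186.2]
clock: 37.75
tcp_pos: [498.3, -85.3, 186.0]
clock: 38.55
tcp_pos: [539.5, -221.0, 185.9]
clock: 39.35
tcp_pos: [539.1, -220.1, 113.5]
tool_rot: [-3.141, -0.0, 0.002]
force: [-0.4, -0.1, -3.1]
opening: 0.697
gripper_force: 55.0
tcp [ 539.4 -220.4  114.1] rot [-3.141 -0.     0.   ] t 39.4
10197 circ 539.3 -220.7 29.0 mean [ 541.3 -220.7  126.9] z [125.5 126.9 127.9]
```

View pics/w11.png

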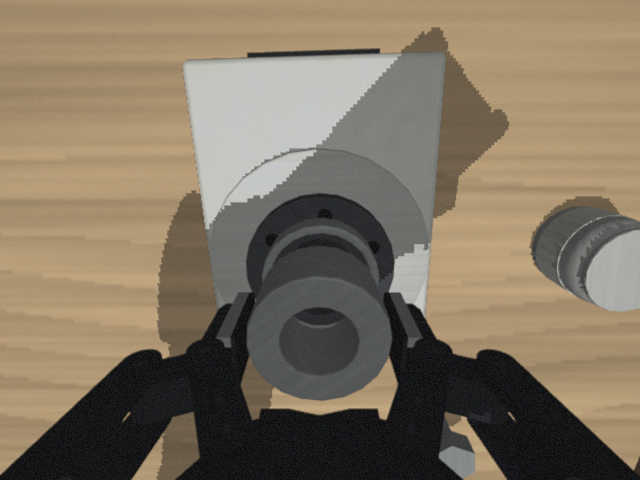

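```bash
python3 - <<'E'
from h import *
W=cloud(dict(np.load("pics/w.npz")));m=((W[...,2]>124.5)&(W[...,2]<129.5)&(abs(W[...,1]+220.7)<31)).astype(np.uint8)
m=cv2.morphologyEx(m,cv2.MORPH_OPEN,np.ones((5,5)))
cs,h=cv2.findContours(m,cv2.RETR_CCOMP,cv2.CHAIN_APPROX_NONE)
for c,k in zip(cs,h[0]):
    if len(c)>120:
        p=W[c[:,0,1],c[:,0,0],:2] if k[3]<0 else np.array([ray(dict(np.load("pics/w.npz")),q[0],127)[:2] for q in c])
        p=p[~np.isnan(p[:,0])];print(k[3],len(p),np.round(fitcirc(p),1))
E
```

```text
-1 422 [ 538.  -220.2   29.3]
0 227 [ 538.9 -219.9   15.9]
```

```bash
python3 -m creep '[[[0.004,0.003,0.01],[0,0,0]],[[0.004,0.003,0.02],[0,0,0]],[[0.004,0.003,0.025],[0,0,0]],[[0.004,0.003,0.03],[0,0,0]],[[0.004,0.003,0.035],[0,0,0]],[[0.004,0.003,0.035],[0,0,0]],[[0.004,0.003,0.035],[0,0,0]],[[0.004,0.003,0.035],[0,0,0]]]'
python3 -m creep '[[[0,0,0.004],[0,0,0]],[[0,0,0.008],[0,0,0]],[[0,0,0.01],[0,0,0]],[[0,0,0.01],[0,0,0]],[[0,0,0.01],[0,0,0]],[[0,0,0.01],[0,0,0]],[[0,0,0.01],[0,0,0]],[[0,0,0.01],[0,0,0]]]'
```

```text
clock: 40.2
tcp_pos: [540.1, -220.9, 109.0]
tool_rot: [3.142, 0.0, 0.0]
force: [0.9, 0.8, -2.5]
opening: 0.692
gripper_force: 55.0
clock: 41.0
tcp_pos: [540.0, -220.9, 107.5]
tool_rot: [-3.142, -0.0, 0.0]
force: [-0.1, -0.2, -0.8]
opening: 0.694
gripper_force: 55.2
```

```bash
python3 -m creep '[[[0,0,0.002],[0,0,0]],[[0,0,0.004],[0,0,0]],[[0,0,0.006],[0,0,0]],[[0,0,0.006],[0,0,0]],[[0,0,0.006],[0,0,0]],[[0,0,0.006],[0,0,0]],[[0,0,0.006],[0,0,0]],[[0,0,0.006],[0,0,0]]]'
python3 -m creep '[[[0,0,0],[0,0,0]],[[0,0,0],[0,0,0]],[[0,0,0],[0,0,0]],[[0,0,0],[0,0,0]],[[0,0,0],[0,0,0]],[[0,0,0],[0,0,0]],[[0,0,-0.05],[0,0,0]],[[0,0,-0.1],[0,0,0]]]' 85
python3 -m creep '[[[0,0,-0.1],[0,0,0]],[[0,0,-0.25],[0,0,0]],[[0,0,-0.4],[0,0,0]],[[0,0,-0.55],[0,0,0]],[[0,0,-0.7],[0,0,0]],[[0,0,-0.8],[0,0,0]],[[0,0,-0.8],[0,0,0]],[[0,0,-0.8],[0,0,0]]]'
python3 look.py w12 116 128 539.4 -220.7 45
python3 - <<'E'
from h import *
W=cloud(dict(np.load("pics/w.npz"))).reshape(-1,3)
for a,b,r in((52,64,60),(41,49,75)):
    q=W[(W[:,2]>a)&(W[:,2]<b)&(np.hypot(W[:,0]-540,W[:,1]+220.5)<r)]
    (x,y),rr=cv2.minEnclosingCircle(q[:,:2].astype(np.float32));print(a,len(q),round(x,1),round(y,1),round(rr,1),np.median(q[:,2]).round(1))
E
```

```text
clock: 41.8
tcp_pos: [540.1, -220.9, 107.4]
tool_rot: [-3.141, -0.0, -0.001]
force: [-1.9, 0.9, 7.2]
opening: 0.691
gripper_force: 55.9
clock: 42.6
tcp_pos: [540.0, -221.0, 122.1]
tool_rot: [3.142, -0.0, -0.0]
force: [0.2, 0.5, 0.1]
opening: 0.996
gripper_force: 0.0
clock: 43.4
tcp_pos: [540.0, -220.7, 241.8]
tool_rot: [-3.142, -0.0, -0.001]
force: [-0.2, -0.3, 0.4]
opening: 0.996
gripper_force: 0.0
tcp [ 539.7 -220.5  241.1] rot [-3.141e+00 -0.000e+00  1.000e-03] t 43.45
3131 circ 539.0 -220.9 29.9 mean [ 540.5 -220.9  120.7] z [119.2 120.9 122. ]
52 2355 539.3 -220.3 44.9 57.2
41 7420 539.4 -220.1 69.9 44.9
```

Coupling sits centred at (539.0,-220.9), top 121 mm. Next, the narrow ring.

```bash
for i in 1 2 3 4 5; do python3 -m creep '[[[0,-0.106,0],[0,0,0]],[[0,-0.212,0],[0,0,0]],[[0,-0.318,0],[0,0,0]],[[0,-0.424,0],[0,0,0]],[[0.007,-0.53,0],[0,0,0]],[[0.007,-0.635,0],[0,0,0]],[[0.007,-0.741,0],[0,0,0]],[[0.007,-0.847,0],[0,0,0]]]'|head -2; done
python3 -m creep '[[[0,0,0.1],[0,0,0]],[[0,0,0.25],[0,0,0]],[[0,0,0.4],[0,0,0]],[[0,0,0.55],[0,0,0]],[[0,0,0.7],[0,0,0]],[[0,0,0.8],[0,0,0]],[[0,0,0.85],[0,0,0]],[[0,0,0.85],[0,0,0]]]'
python3 look.py w13 8 22 545 414 36
```

```text
clock: 44.25
tcp_pos: [540.3, -93.0, 240.4]
clock: 45.05
tcp_pos: [542.0, 34.4, 241.4]
clock: 45.85
tcp_pos: [543.2, 161.6, 241.5]
clock: 46.65
tcp_pos: [544.2, 288.6, 241.5]
clock: 47.45
tcp_pos: [545.2, 415.6, 241.5]
clock: 48.25
tcp_pos: [544.8, 413.6, 112.9]
tool_rot: [3.14, -0.001, -0.002]
force: [-0.0, 1.0, 0.1]
opening: 0.996
gripper_force: 0.0
tcp [545.5 414.1 114. ] rot [ 3.141 -0.     0.   ] t 48.3
2207 circ 545.3 416.3 24.9 mean [546.6 416.3  13.5] z [10.8 13.7 14.9]
```

View pics/w13.png

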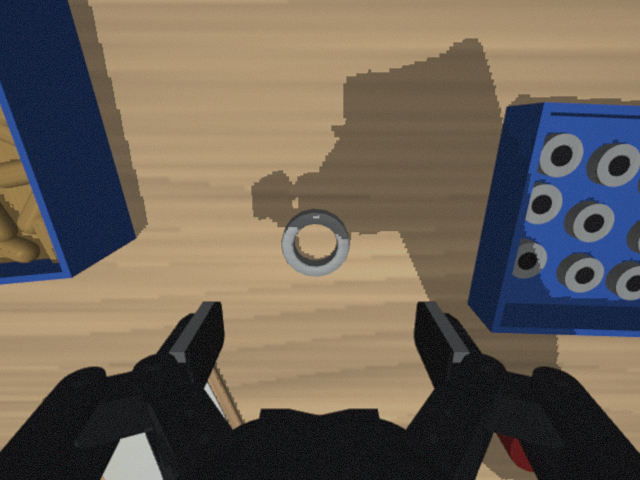

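The narrow ring at (316,242) is clear of both trays. I'll grip it.

```bash
python3 -m creep '[[[0,-0.008,0.12],[0,0,0]],[[0,-0.008,0.25],[0,0,0]],[[0,-0.008,0.38],[0,0,0]],[[0,-0.008,0.5],[0,0,0]],[[0,-0.008,0.6],[0,0,0]],[[0,-0.008,0.645],[0,0,0]],[[0,-0.008,0.657],[0,0,0]],[[0,-0.008,0.657],[0,0,0]]]'
python3 -m creep '[[[0,0,0],[0,0,0]],[[0,0,0],[0,0,0]],[[0,0,0],[0,0,0]],[[0,0,0],[0,0,0]],[[0,0,0],[0,0,0]],[[0,0,0],[0,0,0]],[[0,0,0],[0,0,0]],[[0,0,0],[0,0,0]]]' 35 45
python3 -m creep '[[[0,0,-0.05],[0,0,0]],[[0,0,-0.1],[0,0,0]],[[0,0,-0.2],[0,0,0]],[[0,0,-0.3],[0,0,0]],[[0,0,-0.4],[0,0,0]],[[0,0,-0.5],[0,0,0]],[[0,0,-0.5],[0,0,0]],[[0,0,-0.5],[0,0,0]]]'
```

```text
clock: 49.1
tcp_pos: [545.6, 415.6, 15.7]
tool_rot: [-3.141, 0.0, -0.001]
force: [-0.6, 0.3, 0.2]
opening: 0.995
gripper_force: 0.0
clock: 49.9
tcp_pos: [545.7, 416.0, 16.8]
tool_rot: [-3.14, -0.0, -0.002]
force: [-1.2, -0.1, 5.6]
opening: 0.557
gripper_force: 46.0
clock: 50.7
tcp_pos: [545.3, 415.8, 91.1]
tool_rot: [-3.141, -0.0, -0.001]
force: [-1.2, -0.4, -1.3]
opening: 0.556
gripper_force: 46.7
```

```bash
python3 -m creep '[[[0,0.05,-0.15],[0,0,0]],[[0,0.1,-0.3],[0,0,0]],[[0,0.2,-0.45],[0,0,0]],[[0,0.3,-0.6],[0,0,0]],[[0,0.43,-0.7],[0,0,0]],[[0,0.57,-0.7],[0,0,0]],[[0,0.71,-0.7],[0,0,0]],[[-0.008,0.848,-0.7],[0,0,0]]]'
for i in 1 2 3 4; do python3 -m creep '[[[0,0.106,0],[0,0,0]],[[0,0.212,0],[0,0,0]],[[0,0.318,0],[0,0,0]],[[0,0.424,0],[0,0,0]],[[-0.008,0.53,0],[0,0,0]],[[-0.008,0.635,0],[0,0,0]],[[-0.008,0.741,0],[0,0,0]],[[-0.008,0.848,0],[0,0,0]]]'|head -2; done
python3 -m creep '[[[0,0,0],[0,0,0]],[[0,0,0.08],[0,0,0]],[[0,0,0.16],[0,0,0]],[[0,0,0.24],[0,0,0]],[[0,0,0.29],[0,0,0]],[[0,0,0.32],[0,0,0]],[[0,0,0.34],[0,0,0]],[[0,0,0.34],[0,0,0]]]'
python3 look.py w14 138 150 539.4 -220.7 45
python3 - <<'E'
from h import *
d=dict(np.load("pics/w.npz"));W=cloud(d);q=W[(abs(W[...,1]+220.7)<20)&(abs(W[...,0]-539)<30)&(W[...,2]>128)];h=np.median(q[:,2]);print("top",h)
m=((abs(W[...,2]-h)<3)&(abs(W[...,1]+220.7)<26)&(abs(W[...,0]-539)<34)).astype(np.uint8)
m=cv2.morphologyEx(m,cv2.MORPH_OPEN,np.ones((5,5)))
cs,hh=cv2.findContours(m,cv2.RETR_CCOMP,cv2.CHAIN_APPROX_NONE)
for c,k in zip(cs,hh[0]):
    if len(c)>120: p=np.array([ray(d,q[0],h)[:2] for q in c]);print(k[3],len(p),np.round(fitcirc(p),1))
E
```

```text
clock: 51.5
tcp_pos: [543.5, 287.3, 194.7]
tool_rot: [3.141, 0.0, -0.002]
force: [0.1, -0.5, -0.5]
opening: 0.557
gripper_force: 46.8
clock: 52.3
tcp_pos: [542.9, 159.8, 195.6]
clock: 53.1
tcp_pos: [541.7, 32.6, 195.6]
clock: 53.9
tcp_pos: [540.3, -94.6, 195.5]
clock: 54.7
tcp_pos: [539.3, -221.7, 195.5]
clock: 55.5
tcp_pos: [539.2, -220.4, 144.2]
tool_rot: [-3.142, -0.0, 0.001]
force: [0.7, -0.6, -0.1]
opening: 0.556
gripper_force: 46.8
tcp [ 539.4 -220.5  144.6] rot [3.141 0.    0.   ] t 55.55
6213 circ 546.9 -220.5 37.4 mean [ 541.6 -220.5  141.7] z [139.3 141.3 147.2]
top 211.89906750282807
-1 286 [ 551.5 -220.4    8.4]
-1 148 [ 556.7 -240.4    4.7]
-1 150 [ 556.7 -200.9    4.7]
```

```bash
python3 - <<'E'
from h import *
d=dict(np.load("pics/w.npz"));W=cloud(d);h=141.3
m=((abs(W[...,2]-h)<2)&(abs(W[...,1]+220.7)<25)&(abs(W[...,0]-539)<34)).astype(np.uint8)
m=cv2.morphologyEx(m,cv2.MORPH_OPEN,np.ones((5,5)))
cs,hh=cv2.findContours(m,cv2.RETR_CCOMP,cv2.CHAIN_APPROX_NONE)
for c,k in zip(cs,hh[0]):
    if len(c)>100: p=np.array([ray(d,q[0],h)[:2] for q in c]);print(k[3],len(p),np.round(fitcirc(p),1))
E
python3 -m creep '[[[0,0,0.01],[0,0,0]],[[0,0,0.015],[0,0,0]],[[0,0,0.02],[0,0,0]],[[0,0,0.025],[0,0,0]],[[0,0,0.03],[0,0,0]],[[0,0,0.03],[0,0,0]],[[0,0,0.03],[0,0,0]],[[0,0,0.03],[0,0,0]]]'
```

```text
-1 340 [ 539.4 -220.4   24.1]
0 214 [ 539.5 -220.4   16.1]
clock: 56.35
tcp_pos: [539.3, -220.5, 140.1]
tool_rot: [3.142, 0.0, 0.0]
force: [-0.3, -0.1, 0.1]
opening: 0.557
gripper_force: 46.8
```

Centred within 0.5 mm. I'll lower to contact.

```bash
python3 -m creep '[[[0,0,0.005],[0,0,0]],[[0,0,0.01],[0,0,0]],[[0,0,0.013],[0,0,0]],[[0,0,0.016],[0,0,0]],[[0,0,0.018],[0,0,0]],[[0,0,0.018],[0,0,0]],[[0,0,0.018],[0,0,0]],[[0,0,0.018],[0,0,0]]]'
```

```text
clock: 57.15
tcp_pos: [539.3, -220.4, 137.8]
tool_rot: [-3.141, -0.0, -0.0]
force: [-2.2, 0.6, 5.1]
opening: 0.555
gripper_force: 47.4
```

```bash
python3 -m creep '[[[0,0,0],[0,0,0]],[[0,0,0],[0,0,0]],[[0,0,0],[0,0,0]],[[0,0,0],[0,0,0]],[[0,0,0],[0,0,0]],[[0,0,0],[0,0,0]],[[0,0,-0.05],[0,0,0]],[[0,0,-0.1],[0,0,0]]]' 85 |head -1
python3 -m creep '[[[0,0,-0.1],[0,0,0]],[[0,0,-0.25],[0,0,0]],[[0,0,-0.4],[0,0,0]],[[0,0,-0.5],[0,0,0]],[[0,0,-0.6],[0,0,0]],[[0,0,-0.7],[0,0,0]],[[0,0,-0.7],[0,0,0]],[[0,0,-0.7],[0,0,0]]]'
python3 look.py w15 130 142 539.4 -220.7 45
python3 - <<'E'
from h import *
W=cloud(dict(np.load("pics/w.npz"))).reshape(-1,3)
for a,b,r in((115,126,40),(52,64,60)):
    q=W[(W[:,2]>a)&(W[:,2]<b)&(np.hypot(W[:,0]-540,W[:,1]+220.5)<r)]
    (x,y),rr=cv2.minEnclosingCircle(q[:,:2].astype(np.float32));print(a,len(q),round(x,1),round(y,1),round(rr,1),np.median(q[:,2]).round(1))
T=dict(np.load("pics/top0.npz"));P=cloud(T);q=P[(P[...,2]>38)&(P[...,2]<50)&(np.hypot(P[...,0]-362,P[...,1]+327)<30)]
print(cv2.minAreaRect(q[:,:2].astype(np.float32)))
E
```

```text
clock: 57.95
clock: 58.75
tcp_pos: [539.3, -220.4, 257.6]
tool_rot: [3.142, 0.0, 0.001]
force: [-0.4, -0.5, -0.4]
opening: 0.992
gripper_force: 0.0
tcp [ 539.  -220.2  257. ] rot [-3.141e+00 -0.000e+00  1.000e-03] t 58.8
1808 circ 539.1 -220.4 24.9 mean [ 540.3 -220.4  134.6] z [132.7 134.7 136. ]
115 1075 539.2 -221.0 29.8 120.7
52 2084 539.2 -220.5 44.9 57.1
((362.9470520019531, -327.35223388671875), (37.284000396728516, 36.980712890625), 30.88751983642578)
```

Narrow ring is seated: top 134.7 mm, centre (539.1,-220.4). Now the plug.

```bash
python3 -m creep '[[[-0.07,0.044,0],[0,0,0]],[[-0.15,0.09,0],[0,0,0]],[[-0.22,0.134,0],[0,0,0]],[[-0.3,0.18,0],[0,0,0]],[[-0.37,0.224,0],[0,0,0]],[[-0.45,0.27,0],[0,0,0]],[[-0.52,0.314,0],[0,0,0]],[[-0.59,0.356,0],[0,0,0]]]'|head -2
python3 -m creep '[[[-0.1,0.06,0.05],[0,0,0]],[[-0.22,0.134,0.15],[0,0,0]],[[-0.35,0.21,0.3],[0,0,0]],[[-0.48,0.29,0.45],[0,0,0]],[[-0.59,0.356,0.6],[0,0,0]],[[-0.59,0.356,0.75],[0,0,0]],[[-0.59,0.356,0.8],[0,0,0]],[[-0.59,0.356,0.8],[0,0,0]]]'
python3 look.py w16 38 48 362.5 -327.3 32
python3 - <<'E'
from h import *
d=dict(np.load("pics/w.npz"));W=cloud(d)
m=((W[...,2]>40)&(W[...,2]<48)&(np.hypot(W[...,0]-362.5,W[...,1]+327.3)<30)).astype(np.uint8)
c=max(cv2.findContours(m,cv2.RETR_EXTERNAL,cv2.CHAIN_APPROX_NONE)[0],key=len)
p=np.array([ray(d,q[0],44)[:2] for q in c],np.float32)
o=np.array(cv2.minEnclosingCircle(p)[0]);print("n",len(p),"centre",o,p.mean(0))
for a in range(0,60,5):
    w=[];mid=[]
    for k in(0,60,120):
        t=np.radians(a+k);s=p@np.array([np.cos(t),np.sin(t)]);w.append(round(float(np.ptp(s)),1))
    print(a,w,end=" ")
E
```

```text
clock: 59.6
tcp_pos: [449.9, -274.5, 257.4]
clock: 60.4
tcp_pos: [361.9, -326.9, 136.7]
tool_rot: [-3.14, -0.0, 0.002]
force: [0.3, 0.0, 0.1]
opening: 0.994
gripper_force: 0.0
tcp [ 362.6 -327.3  137.4] rot [-3.141e+00 -1.000e-03 -0.000e+00] t 60.45
2238 circ 362.8 -327.1 20.7 mean [ 363.7 -327.2   43.9] z [42.6 44.  45. ]
n 158 centre [ 363.41668701 -327.2076416 ] [ 363.5834 -327.2069]
0 [41.8, 41.1, 40.7] 5 [42.1, 41.4, 41.0] 10 [42.1, 41.3, 41.1] 15 [41.8, 40.9, 40.9] 20 [41.2, 40.2, 40.5] 25 [40.3, 39.3, 39.8] 30 [39.1, 38.0, 38.8] 35 [37.7, 36.8, 37.6] 40 [37.3, 36.6, 37.6] 45 [38.5, 37.9, 39.1] 50 [39.6, 39.1, 40.3] 55 [40.5, 40.0, 41.2]
```

View pics/w16.png

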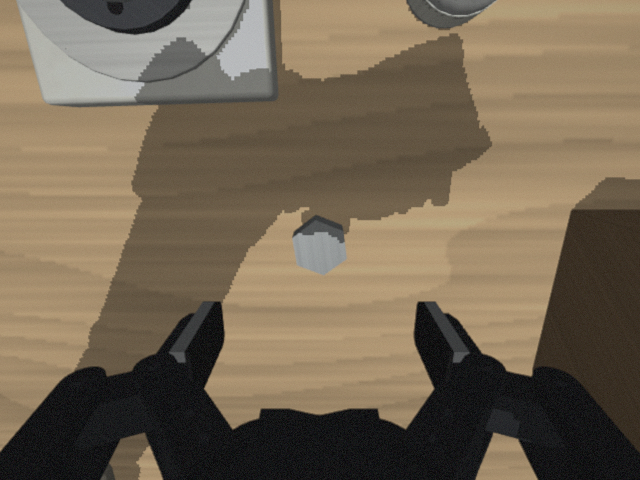

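The plug's hex head is at (319,246). Its flat normals lie at about 38°, 98° and 158°, so I'll turn the tool 8° and grip the head.

```bash
python3 -m creep '[[[0.003,0,0.12],[0,0,-0.1]],[[0.003,0,0.25],[0,0,-0.178]],[[0.003,0,0.38],[0,0,-0.178]],[[0.003,0,0.48],[0,0,-0.178]],[[0.003,0,0.57],[0,0,-0.178]],[[0.003,0,0.607],[0,0,-0.178]],[[0.003,0,0.618],[0,0,-0.178]],[[0.003,0,0.618],[0,0,-0.178]]]'
python3 -m creep '[[[0,0,0],[0,0,0]],[[0,0,0],[0,0,0]],[[0,0,0],[0,0,0]],[[0,0,0],[0,0,0]],[[0,0,0],[0,0,0]],[[0,0,0],[0,0,0]],[[0,0,0],[0,0,0]],[[0,0,0],[0,0,0]]]' 15 50
python3 -m creep '[[[0,0,-0.05],[0,0,0]],[[0,0,-0.15],[0,0,0]],[[0,0,-0.3],[0,0,0]],[[0,0,-0.45],[0,0,0]],[[0,0,-0.6],[0,0,0]],[[0,0,-0.75],[0,0,0]],[[0,0,-0.9],[0,0,0]],[[0,0,-0.95],[0,0,0]]]'
```

```text
clock: 61.25
tcp_pos: [363.4, -327.6, 45.2]
tool_rot: [3.133, 0.22, 0.001]
force: [-1.0, 0.8, -0.1]
opening: 0.995
gripper_force: 0.0
clock: 62.05
tcp_pos: [363.0, -327.3, 45.2]
tool_rot: [3.134, 0.22, 0.001]
force: [-0.6, 0.9, 5.4]
opening: 0.404
gripper_force: 49.6
clock: 62.85
tcp_pos: [363.3, -327.9, 189.1]
tool_rot: [3.132, 0.22, 0.004]
force: [0.9, -0.8, -1.9]
opening: 0.405
gripper_force: 50.6
```

```bash
python3 -m creep '[[[0,0,-0.05],[0,0,0.1]],[[0,0,-0.1],[0,0,0.178]],[[0,0,-0.15],[0,0,0.178]],[[0,0,-0.2],[0,0,0.178]],[[0,0,-0.2],[0,0,0.178]],[[0,0,-0.2],[0,0,0.178]],[[0,0,-0.2],[0,0,0.178]],[[0,0,-0.2],[0,0,0.178]]]'
for i in 1 2; do python3 -m creep '[[[0.07,-0.044,0],[0,0,0]],[[0.15,-0.09,0],[0,0,0]],[[0.22,-0.134,0],[0,0,0]],[[0.3,-0.18,0],[0,0,0]],[[0.37,-0.224,0],[0,0,0]],[[0.45,-0.27,0],[0,0,0]],[[0.52,-0.314,0],[0,0,0]],[[0.5875,-0.356,0],[0,0,0]]]'|head -2; done
python3 -m creep '[[[0,0,0.05],[0,0,0]],[[0,0,0.1],[0,0,0]],[[0,0,0.15],[0,0,0]],[[0,0,0.17],[0,0,0]],[[0,0,0.17],[0,0,0]],[[0,0,0.17],[0,0,0]],[[0,0,0.17],[0,0,0]],[[0,0,0.17],[0,0,0]]]'
python3 look.py w17 180 196 539.2 -220.6 30
python3 - <<'E'
from h import *
from cell import *
d=get_image("scene");np.savez("pics/s17.npz",**d)
u,v=proj(d,(539.2,-220.6,150)).astype(int);cv2.imwrite("pics/s17.png",cv2.resize(d["frame"][v-75:v+75,u-80:u+80],None,fx=4,fy=4,interpolation=2)[:,:,::-1])
w=dict(np.load("pics/w.npz"));W=cloud(w);h=192
q=W[(np.hypot(W[...,0]-539,W[...,1]+220.6)<30)&(W[...,2]>170)&(W[...,2]<215)];print(np.histogram(q[:,2],np.arange(170,216,3)))
E
```

```text
clock: 63.65
tcp_pos: [362.5, -327.1, 216.8]
tool_rot: [-3.141, -0.0, 0.001]
force: [-0.0, -0.4, -2.2]
opening: 0.404
gripper_force: 50.6
clock: 64.45
tcp_pos: [451.9, -273.2, 217.1]
clock: 65.25
tcp_pos: [539.9, -219.8, 217.1]
clock: 66.05
tcp_pos: [539.2, -220.6, 192.0]
tool_rot: [3.141, 0.0, 0.001]
force: [-0.2, -0.0, -1.9]
opening: 0.408
gripper_force: 50.6
tcp [ 539.1 -220.5  191.9] rot [3.141e+00 0.000e+00 1.000e-03] t 66.1
6363 circ 547.0 -220.6 28.9 mean [ 542.3 -220.7  190.1] z [184.2 190.6 192.4]
(array([   0,   77,  196,  201,  269,  356, 3737, 1677,  260,  268,  287,
        308,  328,  332,  290]), array([170, 173, 176, 179, 182, 185, 188, 191, 194, 197, 200, 203, 206,
       209, 212, 215]))
```

View pics/s17.png

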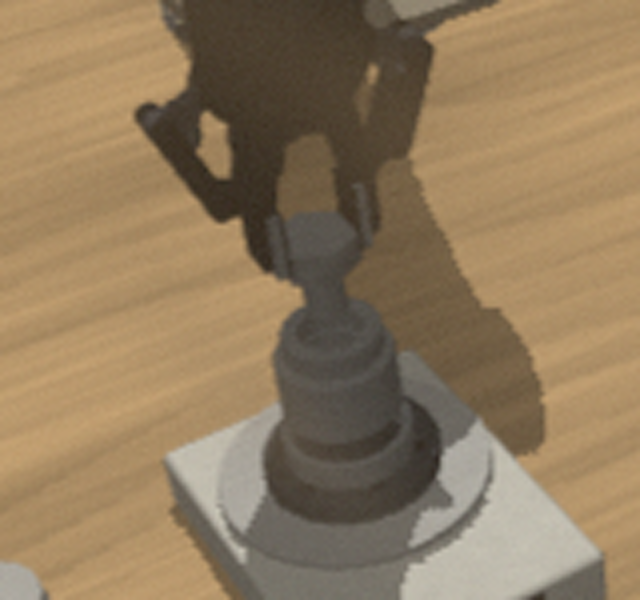

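```bash
python3 - <<'E'
from h import *
w=dict(np.load("pics/w.npz"));W=cloud(w)
m=((abs(W[...,2]-190.5)<3)&(abs(W[...,1]+220.6)<22)&(abs(W[...,0]-539)<26)).astype(np.uint8)
m=cv2.morphologyEx(m,cv2.MORPH_OPEN,np.ones((7,7)))
k,l,s,c=cv2.connectedComponentsWithStats(m);i=1+np.argmax(s[1:,4]);q=W[l==i]
print(len(q),q.mean(0),np.percentile(q,[0.5,99.5],axis=0).round(1))
print("tilt",np.linalg.lstsq(np.c_[q[:,:2]-q[:,:2].mean(0),np.ones(len(q))],q[:,2],rcond=None)[0])
E
```

```text
4990 [ 540.25496405 -220.50255561  190.66666546] [[ 520.3 -237.9  188.2]
 [ 558.5 -202.4  192.4]]
tilt [-5.95988198e-03  6.51458670e-03  1.90666665e+02]
```

The plug is upright and centred over the bore, at (539.5,-220.3). I'll insert it.

```bash
python3 -m creep '[[[0,0,0.03],[0,0,0]],[[0,0,0.06],[0,0,0]],[[0,0,0.09],[0,0,0]],[[0,0,0.12],[0,0,0]],[[0,0,0.15],[0,0,0]],[[0,0,0.18],[0,0,0]],[[0,0,0.2],[0,0,0]],[[0,0,0.2],[0,0,0]]]'
python3 -m creep '[[[0,0,0.01],[0,0,0]],[[0,0,0.02],[0,0,0]],[[0,0,0.03],[0,0,0]],[[0,0,0.04],[0,0,0]],[[0,0,0.045],[0,0,0]],[[0,0,0.05],[0,0,0]],[[0,0,0.05],[0,0,0]],[[0,0,0.05],[0,0,0]]]'
```

```text
clock: 66.95
tcp_pos: [538.7, -220.3, 161.1]
tool_rot: [-3.141, -0.0, 0.001]
force: [-0.4, -0.2, -2.5]
opening: 0.404
gripper_force: 50.6
clock: 67.75
tcp_pos: [539.0, -220.5, 154.2]
tool_rot: [3.142, 0.0, 0.0]
force: [0.3, -1.4, -2.5]
opening: 0.406
gripper_force: 50.6
```

```bash
python3 -m creep '[[[0,0,0.003],[0,0,0]],[[0,0,0.006],[0,0,0]],[[0,0,0.008],[0,0,0]],[[0,0,0.01],[0,0,0]],[[0,0,0.012],[0,0,0]],[[0,0,0.012],[0,0,0]],[[0,0,0.012],[0,0,0]],[[0,0,0.012],[0,0,0]]]'
```

```text
clock: 68.55
tcp_pos: [539.0, -220.5, 152.4]
tool_rot: [3.142, 0.0, 0.0]
force: [-0.2, -1.0, -1.3]
opening: 0.405
gripper_force: 50.6
```

```bash
python3 -m creep '[[[0,0,0.002],[0,0,0]],[[0,0,0.004],[0,0,0]],[[0,0,0.006],[0,0,0]],[[0,0,0.006],[0,0,0]],[[0,0,0.006],[0,0,0]],[[0,0,0.006],[0,0,0]],[[0,0,0.006],[0,0,0]],[[0,0,0.006],[0,0,0]]]'
```

```text
clock: 69.35
tcp_pos: [539.1, -220.6, 152.2]
tool_rot: [-3.142, -0.0, -0.001]
force: [-1.8, 1.7, 5.8]
opening: 0.402
gripper_force: 51.6
```

Seated. I'll release, rise and inspect.

```bash
python3 -m creep '[[[0,0,0],[0,0,0]],[[0,0,0],[0,0,0]],[[0,0,0],[0,0,0]],[[0,0,0],[0,0,0]],[[0,0,0],[0,0,0]],[[0,0,0],[0,0,0]],[[0,0,-0.05],[0,0,0]],[[0,0,-0.1],[0,0,0]]]' 85 |head -1
python3 -m creep '[[[0,0,-0.1],[0,0,0]],[[0,0,-0.25],[0,0,0]],[[0,0,-0.4],[0,0,0]],[[0,0,-0.5],[0,0,0]],[[0,0,-0.6],[0,0,0]],[[0,0,-0.7],[0,0,0]],[[0,0,-0.7],[0,0,0]],[[0,0,-0.7],[0,0,0]]]'
python3 look.py w18 144 158 539.4 -220.7 35
python3 - <<'E'
from h import *
from cell import *
W=cloud(dict(np.load("pics/w.npz"))).reshape(-1,3)
for a,b,r in((130,140,40),(115,126,40),(52,64,60)):
    q=W[(W[:,2]>a)&(W[:,2]<b)&(np.hypot(W[:,0]-540,W[:,1]+220.5)<r)]
    (x,y),rr=cv2.minEnclosingCircle(q[:,:2].astype(np.float32));print(a,len(q),round(x,1),round(y,1),round(rr,1),np.median(q[:,2]).round(1))
d=get_image("scene");u,v=proj(d,(539.2,-220.6,100)).astype(int);cv2.imwrite("pics/s18.png",cv2.resize(d["frame"][v-75:v+75,u-100:u+100],None,fx=3.5,fy=3.5,interpolation=2)[:,:,::-1])
E
```

```text
clock: 70.15
clock: 70.95
tcp_pos: [539.0, -220.4, 271.7]
tool_rot: [-3.142, -0.0, -0.001]
force: [-0.6, 0.5, -0.4]
opening: 0.998
gripper_force: 0.0
tcp [ 538.7 -220.2  271.1] rot [-3.141e+00 -0.000e+00  1.000e-03] t 71.0
1830 circ 539.0 -220.6 20.8 mean [ 539.9 -220.4  150.8] z [149.4 150.9 152. ]
130 831 539.4 -220.5 24.8 134.9
115 814 539.1 -220.8 29.9 120.8
52 1762 539.3 -220.3 44.9 57.0
```

View pics/s18.png

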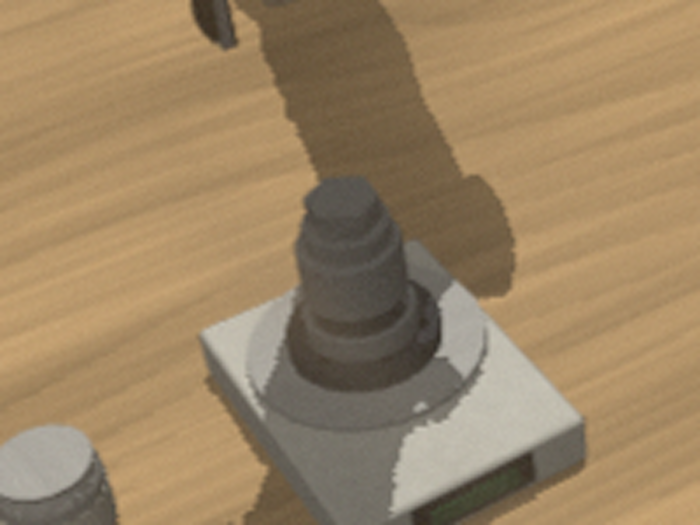

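The stack is upright: plug head top at 151 mm, seated on the narrow ring, with all the parts I measured after release within about 1 mm of the pan's centre. Handing in.

```bash
python3 -c "
from cell import *;print(job_done())"
```

```text
the job is handed in; nothing more can be done
None
```

The kit is stacked upright in the middle of the scale pan in the order asked and handed in at about 71 s; the wide ring slipped out of the first grasp and slid about 70 mm along the bench before I regripped it, and I never gripped or aimed at the tin, elbow, wrench or look-alikes, though I did not re-measure their positions at the end.

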